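# Tap the jig wedge tight beside an acrylic block

### The arm

A 7-joint arm with a two-finger parallel gripper is mounted at the origin on the work surface. World frame = base frame: x ahead of the robot, y to its left, z up, the work surface at z = 0. Lengths are in m, angles in rad, forces in N, time in s.
With the tool pointing down it reaches from about 0.425 to 0.875 m from the base axis. Payload 4.7 kg.
Tool frame: the origin (TCP) lies where the fingers leave the gripper's body, on its centre line; the fingertips stand 70 mm ahead of it and the grasp point (between the pads) lies 51 mm ahead of it; z points along the fingers, y is the line along which they close (so a half turn about z gives the same grasp; the last joint's range is limited). The gripper opens to 87 mm and grips with 3 to 60 N. Pads are 19 mm wide; open, the fingers measure 117 mm over their backs; the gripper's body (75 mm by 190 mm) begins 51 mm behind the grasp point.
Start: joints at [1.137, 0.321, -0.07, 1.45, 0.023, 1.371, -0.057], TCP at [0.281, -0.586, 0.292] pointing down, gripper open.
Joint ranges: [-2.86, 2.86], [-0.3, 2.09], [-1.38, 1.24], [0.06, 2.45], [-1.56, 4.7], [0.09, 2.05], [-2.69, 2.69]. Speed limits (rad/s): [2.57, 2.57, 3.14, 3.14, 3.14, 3.14, 3.14].

### API

Orientations are given as a rotation vector (axis times angle).
In Python, from bench import get_state, get_image, get_calibration, close_job gives the robot as it stands.
- The arm moves only by the tool send_rows, never from a script. Its argument "rows" is a list of rows, each an object of numbers: "hand": the finger opening in mm, from 0 to 87; "x", "y", "z": the shift along the world's x, y, z in mm; "roll": the turn about the world's z in degrees. A call has 1 to 10 rows; each row shifts and turns the commanded pose from where the row before left it; what a row does not reach is not made up. A row lasts 1/10 s, in which the tool goes at most 50 mm and 8.59 degrees, less where a joint would pass 70% of its speed; a pose out of reach is approached as far as the arm can. A call is refused whole if a number of a shift passes 50 or a number of a turn 8.59, either way. A call with a gripper value outside its range is refused whole. The fingers move at their own pace and stop on an object; "force" is the grip in N (left out, the last holds). Time passes only in rows, so rows that do not move let the fingers close. It gives the time, the measured TCP pose, the force, the opening and the grip force at its end, in the units of the state.
- get_state(): the state, without advancing time (a new reading comes with each control period).
- get_image(name): name is "scene" or "top" or "wrist"; returns the picture (420x560x3 uint8, blue, green, red); there is no depth.
- get_calibration(name): a dict with "mtx" (3x3 intrinsics, pixels), "world_from_camera" (4x4, takes a point from camera to world coordinates). Camera axes: x right, y down, z forward; pixel columns grow to the right and rows downward; lengths in m; the calibration is good to about 2 mm. A picture is of the moment at which its call begins: read the wrist's pose just before it. get_calibration takes no time and is no camera call; for the wrist camera it gives the pose at the moment of the call.
- close_job(): hands the job in; it is judged then, once.
The state is a dict: "time": time; "joint_positions": joint angles; "qd": joint speeds; "joint_torque": joint torques, N m; "position": TCP position; "tool_rot": TCP orientation; "ft_force": force on the tool from outside, world axes, zero at the start; "torque": the same for the moment, N m; "grip_width": opening from 0.0 (shut) to 1.0 (fully open); "grip_force": force on a finger pad.
Only numpy, scipy, OpenCV 4.12 (cv2) and the standard library are available. Lean on these libraries where they do the work, as an engineer would, in place of code of your own. Each camera call takes 0.05 s, during which the arm holds its last target. There are 200 camera calls.

### The job

Clamp the acrylic block in the plywood jig for edge polishing: set the loose red wedge down in the slot between block and cleat, thin end first, let go of it, then take the mallet and tap it in with that until it locks tight and holds the block square against the fence, but gently, for overdriving it would crack the acrylic. Then lay the mallet down flat on the bench, clear of the jig, and leave the other things on the bench where they are.

Things in the scene. Friction and masses are not known exactly. Their poses are not given: they have to be found in the camera images.
- jig: Plywood wedge jig, fixed to the bench. Origin: bench level, under the middle of the block's place. x: direction in which the wedge is driven; y: from fence to cleat; z up. Board 12 mm thick, x -255 to +145 mm, y -125 to +125 mm. Aluminium fence along x (x -105 to +105 mm, top z = 36 mm, two black knobs to z = 55 mm); its inner face is set somewhere between y = -60 and -65 mm, where is not known.
- jig_slot (a point): Mouth of the slot between block and cleat, on the board (jig x = -115, y = +35 mm, z = 12 mm). Wooden cleat: x -115 to +95 mm, top z = 40 mm; its inner face leans 7 degrees: y = 48 mm at x = -100 mm, y = 36 mm at x = 0. So the slot is 24 to 32 mm wide at x = -100 mm and narrows towards +x. As the fence setting is unknown, the wedge locks with its butt anywhere from x = -168 to -118 mm; only force tells where.
- jig_stop (a point): Inner face of the wooden end stop on the board, at jig x = +108 mm, y = -26 mm, z = 24 mm (top z = 36 mm). The block may come to rest 0 to 8 mm short of it.
- block: Clear acrylic block, patch of blue protective film on top, 200 (x) x 80 (y) x 28 (z) mm, about 0.54 kg, loose on the jig board between fence and slot, roughly along the fence with up to 4 mm of play. Origin: centre of its underside; axes nearly parallel to the jig's. A pinch above 75 N cracks it.
- wedge: Red smooth plastic wedge, 180 mm long (x, towards its thin end = driving direction), 38 mm high, 36 mm thick at the butt, 14 mm at the thin end, 0.15 kg, lying on the bench right of the jig. Origin: underside, mid-length, in line with the middle of the butt. Flat side at y = -18 mm, parallel to x, goes to the block; the leaning side (y = +18 mm at the butt, -4 mm at the thin end) to the cleat.
- wedge_butt (a point): Centre of the wedge's butt face (36 x 38 mm), the face to strike, 19 mm above its underside. Pushed here in the slot the wedge slides with 1 to 2 N, shifts the block with 2 to 7 N, then within a few mm the force climbs steeply and it stops. A push of 12 to 25 N locks it; it then pinches the block with 1.2 to 1.7 times the push and stays when let go.
- wedge_tip (a point): Middle of the wedge's thin end face (14 mm thick, 38 mm high), 19 mm above its underside.
- mallet: Mallet, about 0.34 kg, lying flat left of the jig. Origin: on the bench under the middle of the head. Head along y: orange, 90 mm long, white round faces at y = +45 and -45 mm, 36 mm across (36 mm square over the middle 44 mm); either face may strike. Handle along -x to x = -248 mm: wooden neck 22 mm thick from x = -18 to -120 mm, then black grip 26 mm thick.
- mallet_head (a point): Centre of the mallet's head, on its axis, 18 mm above the bench when the mallet lies flat.
- mallet_neck (a point): Point on the axis of the mallet's neck, 45 mm from the head's centre along the handle, 17 mm above the bench: the place to grip across the handle, fingers closing along the mallet's y axis.
- mallet_end (a point): Point on the axis of the mallet's handle 235 mm from the head's centre, near its end; 13.5 mm above the bench when the mallet lies flat.
- tin: Closed yellow tin, 68 mm in diameter, 85 mm high, bystander. Origin: centre of its underside.
- tape: Roll of blue masking tape lying flat, 100 mm outside, 24 mm high, bystander. Origin: centre of its underside.
- solvent: White capped bottle with a red cap, 52 mm in diameter, 130 mm high, bystander. Origin: centre of its underside.
Mind the look-alikes: they are no part of the job. Several things look just like the wedge: the one meant starts farthest from the robot's base. There is more than one size of the block; the job needs the larger.

How it is judged:
By the outcome, as a careful person would: the job done as asked, in the order asked, and still so for the second after the job is handed in, with the robot touching nothing.
It also fails if it takes over 61 s, if anything falls off the work surface, if the arm or the gripper's body presses on something with over 40 N, if the wrist force passes 120 N, or if a joint passes its speed limit or range.

## Working session

There is one attempt and no reset: what is moved stays moved. The work goes in short steps, Python scripts to look and compute and a tool call to move; the robot and the scene stay as the last step left them, time stands still between calls to the robot, and variables do not carry over. Pictures are saved under pics/ and viewed, at most 10 in all, crops included, and the job is handed in when it is done.

Besides the shell and the picture viewer there is one more tool, called after "Request:" as name(argument=value, ...), one argument or row to a line, values as JSON. send_rows: Moves the arm, as the interface text tells. Its arguments: {"type":"object","properties":{"rows":{"type":"array","items":{"type":"object","properties":{"hand":{"type":"number"},"x":{"type":"number"},"y":{"type":"number"},"z":{"type":"number"},"roll":{"type":"number"}}}},"force":{"type":"number"}},"required":["rows"]}

```bash
ls; mkdir -p pics; cat > h.py <<'E'
import numpy as np, cv2
from bench import get_state, get_image, get_calibration, close_job
def ray(name,u,v,z,cal=None):
    c=cal or get_calibration(name); K=np.array(c["mtx"]); T=np.array(c["world_from_camera"])
    d=T[:3,:3]@np.linalg.solve(K,[u,v,1.]); o=T[:3,3]
    return o+d*(z-o[2])/d[2]
def proj(name,p,cal=None):
    c=cal or get_calibration(name); K=np.array(c["mtx"]); T=np.linalg.inv(np.array(c["world_from_camera"]))
    q=K@(T[:3,:3]@np.asarray(p,float)+T[:3,3]); return q[:2]/q[2]
E
python3 - <<'E'
from h import *
for n in("scene","top"):
    cv2.imwrite(f"pics/{n}0.png",get_image(n))
s=get_state();print(s["position"],s["tool_rot"],s["time"],s["ft_force"])
print(get_calibration("top"))
E
```

```text
pics
[ 0.28123067 -0.58559207  0.29125963] [-3.06150833e+00 -6.97265208e-01  7.66424604e-04] 0.1 [-0.86699381 -0.45034866  0.03984717]
{'mtx': array([[473.07462975,   0.        , 267.64087661],
       [  0.        , 473.07462975, 209.52928674],
       [  0.        ,   0.        ,   1.        ]]), 'world_from_camera': array([[ 0.01052786, -0.9846828 ,  0.1740372 ,  0.33201111],
       [-0.9998439 , -0.01283594, -0.01214173, -0.06065916],
       [ 0.01418968, -0.1738822 , -0.98466422,  1.24707858],
       [ 0.        ,  0.        ,  0.        ,  1.        ]])}
```

View pics/top0.png

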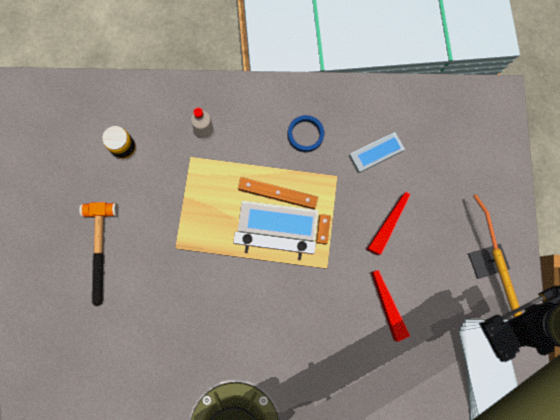

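View pics/scene0.png

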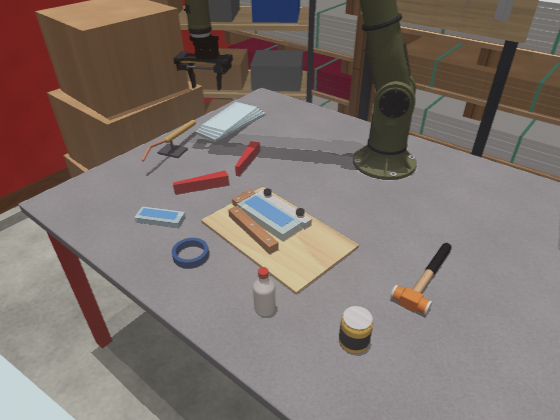

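Top view: jig in the centre (board corners ≈(190,157),(337,175),(328,268),(177,248)), with its driving direction to the right. The target wedge is the upper red one, butt ≈(377,248), tip ≈(407,195). The lower red one (390,305) is nearer the base, so it is the decoy. The mallet head is at (99,210) with its handle pointing down. The scene view agrees.

```bash
python3 - <<'E'
from h import *
from scipy.spatial.transform import Rotation as R
im=cv2.imread("pics/top0.png"); hsv=cv2.cvtColor(im,cv2.COLOR_BGR2HSV)
P=lambda u,v,z:np.round(ray("top",u,v,z)[:2]*1000,1)
# board
m=cv2.inRange(hsv,(12,60,110),(30,255,255)); m[:140]=0;m[290:]=0;m[:,:165]=0;m[:,345:]=0
c=np.vstack([k for k in cv2.findContours(m,0,2)[0] if cv2.contourArea(k)>300])
h=cv2.convexHull(c); q=cv2.approxPolyDP(h,8,True)[:,0]; print("board px",q.tolist())
w=np.array([P(*p,.012) for p in q]); print(w.tolist()); print("sides",np.linalg.norm(w-np.roll(w,-1,0),axis=1))
m=cv2.inRange(hsv,(0,150,90),(6,255,255))|cv2.inRange(hsv,(174,150,90),(180,255,255)); m[:,:345]=0
for k in cv2.findContours(m,0,2)[0]:
    if cv2.contourArea(k)>200:
        b=cv2.boxPoints(cv2.minAreaRect(k)); hu=cv2.approxPolyDP(cv2.convexHull(k),2,True)[:,0]
        print("red",hu.tolist(),[P(*p,.038).tolist() for p in hu])
m=cv2.inRange(hsv,(5,170,120),(16,255,255)); m[:,160:]=0
for k in cv2.findContours(m,0,2)[0]:
    if cv2.contourArea(k)>80: r=cv2.minAreaRect(k); print("orange",r,P(*r[0],.03))
m=cv2.inRange(hsv,(0,0,0),(180,255,50)); m[:,:80]=0;m[:,115:]=0
for k in cv2.findContours(m,0,2)[0]:
    if cv2.contourArea(k)>80: r=cv2.minAreaRect(k); print("grip",r,P(*r[0],.02))
s=get_state(); M=R.from_rotvec(s["tool_rot"]).as_matrix(); print("tool y",M[:,1],"x",M[:,0])
Tw=np.array(get_calibration("wrist")["world_from_camera"]); print("wrist cam in tool",np.round(M.T@(Tw[:3,3]-s["position"]),3),np.round(M.T@Tw[:3,:3],2))
E
```

```text
board px [[190, 157], [337, 176], [327, 267], [175, 248]]
[[691.5, 135.1], [644.4, -261.6], [400.6, -231.8], [445.3, 164.5]]
sides [399.48629513 245.61449469 398.81296368 247.94918834]
red [[377, 270], [409, 334], [398, 341], [373, 274]] [[393.0, -355.7], [235.5, -431.0], [218.4, -402.8], [382.8, -345.2]]
red [[408, 193], [381, 253], [369, 249], [369, 245], [402, 195]] [[594.5, -443.3], [436.4, -367.3], [446.3, -336.7], [456.6, -337.0], [589.0, -427.3]]
orange ((97.0, 209.0), (14.0, 30.0), 90.0) [542.7 368. ]
grip ((97.61973571777344, 278.9505310058594), (9.865005493164062, 52.1135368347168), 1.50743567943573) [363.1 356.7]
tool y [ 0.43304127 -0.90137239 -0.00175249] x [ 9.01373691e-01  4.33042098e-01 -1.01550485e-04]
wrist cam in tool [ 0.082  0.001 -0.093] [[-0.   -0.96 -0.29]
 [ 1.   -0.    0.  ]
 [-0.   -0.29  0.96]]
```

Request:
send_rows(
  rows=[
    {"x":20,"y":21,"z":-2,"roll":8.5,"hand":87},
    {"x":20,"y":21,"z":-2,"roll":8.5},
    {"x":20,"y":21,"z":-2,"roll":8.5},
    {"x":20,"y":21,"z":-2,"roll":8.5},
    {"x":20,"y":21,"z":-2,"roll":8.5},
    {"x":20,"y":21,"z":-2,"roll":8.5},
    {"x":20,"y":21,"z":-2,"roll":8.5},
    {"x":20,"y":21,"z":-2,"roll":8.5},
    {"x":20,"y":21,"z":-2,"roll":8.5},
    {"x":23,"y":25,"z":-2,"roll":8.5},
  ],
)

```text
schema error: expected keys hand, x, y, z, roll
```

Request:
send_rows(
  rows=[
    {"z":-10,"roll":8.5},
    {"z":-10,"roll":8.5},
    {"z":-10,"roll":8.5},
    {"z":-10,"roll":8.5},
    {"z":0,"roll":1.8},
    {"z":0},
    {"z":0},
  ],
)

```text
schema error: expected keys hand, x, y, z, roll
```

```bash
cat >> h.py <<'E'
from scipy.spatial.transform import Rotation as R
def tool():
    s=get_state(); y=R.from_rotvec(s["tool_rot"]).as_matrix()[:,1]
    return np.round(np.array(s["position"])*1000,1), round(float(np.degrees(np.arctan2(y[1],y[0]))),2)
E
python3 - <<'E'
from h import *
print(tool()); im=get_image("wrist"); cv2.imwrite("pics/w1.png",im)
hsv=cv2.cvtColor(im,cv2.COLOR_BGR2HSV); m=cv2.inRange(hsv,(0,150,60),(6,255,255))|cv2.inRange(hsv,(174,150,60),(180,255,255))
for k in cv2.findContours(m,0,2)[0]:
    if cv2.contourArea(k)>200:
        hu=cv2.approxPolyDP(cv2.convexHull(k),3,True)[:,0]; print(hu.tolist(),[np.round(ray("wrist",*p,.038)[:2]*1000,1).tolist() for p in hu])
E
```

```text
(array([ 281.2, -585.6,  291.3]), -64.34)
[[115, 0], [131, 152], [117, 159], [84, 159], [77, 0]] [[363.1, -389.3], [244.3, -443.7], [231.9, -433.7], [218.0, -404.8], [349.0, -359.9]]
```

View pics/w1.png

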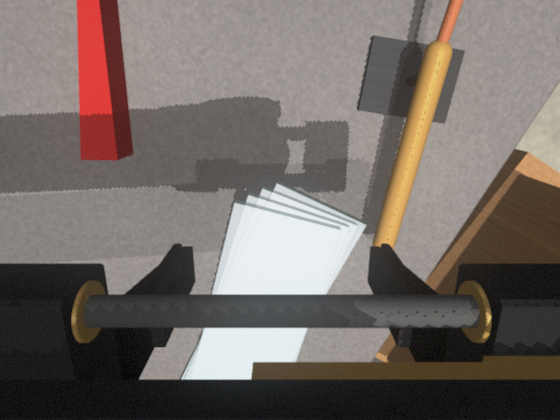

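The move was refused because every row needs all five keys, so this picture is still from the start pose, with the decoy wedge at upper left. I'll resend it.

Request:
send_rows(
  rows=[
    {"hand":87,"x":20,"y":21,"z":-2,"roll":8.5},
    {"hand":87,"x":20,"y":21,"z":-2,"roll":8.5},
    {"hand":87,"x":20,"y":21,"z":-2,"roll":8.5},
    {"hand":87,"x":20,"y":21,"z":-2,"roll":8.5},
    {"hand":87,"x":20,"y":21,"z":-2,"roll":8.5},
    {"hand":87,"x":20,"y":21,"z":-2,"roll":8.5},
    {"hand":87,"x":20,"y":21,"z":-2,"roll":8.5},
    {"hand":87,"x":20,"y":21,"z":-2,"roll":8.5},
    {"hand":87,"x":20,"y":21,"z":-2,"roll":8.5},
    {"hand":87,"x":23,"y":25,"z":-2,"roll":8.5},
  ],
)

```text
time: 1.15
position: [0.4844, -0.3717, 0.2719]
tool_rot: [-1.781, -2.587, 0.001]
ft_force: [-0.5, -0.2, -0.8]
grip_width: 0.999
grip_force: 0.0
```

Request:
send_rows(
  rows=[
    {"hand":87,"x":0,"y":0,"z":-10,"roll":8.5},
    {"hand":87,"x":0,"y":0,"z":-10,"roll":8.5},
    {"hand":87,"x":0,"y":0,"z":-10,"roll":8.5},
    {"hand":87,"x":0,"y":0,"z":-10,"roll":8.5},
    {"hand":87,"x":0,"y":0,"z":0,"roll":1.8},
    {"hand":87,"x":0,"y":0,"z":0,"roll":0},
    {"hand":87,"x":0,"y":0,"z":0,"roll":0},
  ],
)

```text
time: 1.85
position: [0.4844, -0.372, 0.2322]
tool_rot: [-0.908, -3.007, -0.0]
ft_force: [-0.6, -0.0, 0.1]
grip_width: 1.003
grip_force: 0.0
```

```bash
python3 - <<'E'
from h import *
print(tool()); im=get_image("wrist"); cv2.imwrite("pics/w2.png",im)
hsv=cv2.cvtColor(im,cv2.COLOR_BGR2HSV); m=cv2.inRange(hsv,(0,150,60),(6,255,255))|cv2.inRange(hsv,(174,150,60),(180,255,255))
for k in cv2.findContours(m,0,2)[0]:
    if cv2.contourArea(k)>200:
        hu=cv2.approxPolyDP(cv2.convexHull(k),3,True)[:,0]; print(hu.tolist(),[np.round(ray("wrist",*p,.038)[:2]*1000,1).tolist() for p in hu])
E
```

```text
(array([ 484.4, -372. ,  232.2]), 56.4)
[[290, 130], [290, 293], [271, 294], [250, 139], [255, 134]] [[445.5, -337.1], [567.1, -416.6], [558.4, -431.5], [433.9, -367.3], [432.9, -361.7]]
[[88, 0], [150, 0], [237, 73], [231, 87], [225, 87]] [[289.8, -406.8], [314.3, -370.1], [388.2, -347.1], [393.8, -356.8], [391.3, -360.6]]
```

View pics/w2.png

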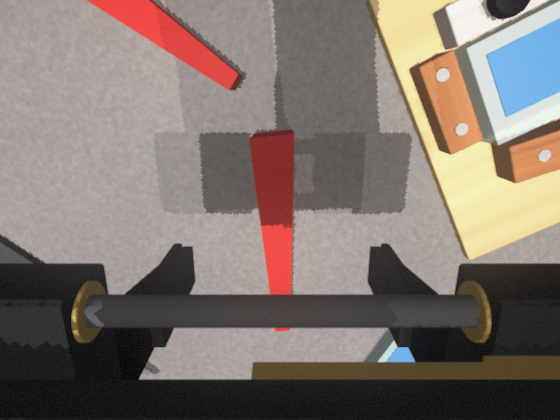

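The wrist view shows the target wedge: butt at the top (≈(250–293,130)), tip running under the fingers at (282,330), centred between them. Combining both views, its x axis lies at about -26.7° and the middle of the butt at about (440,-352).

Request:
send_rows(
  rows=[
    {"hand":87,"x":-5.4,"y":-2.6,"z":-30,"roll":3.4},
    {"hand":87,"x":0,"y":0,"z":-45,"roll":0},
    {"hand":87,"x":0,"y":0,"z":-45,"roll":0},
    {"hand":87,"x":0,"y":0,"z":-27,"roll":0},
    {"hand":87,"x":0,"y":0,"z":-10,"roll":0},
    {"hand":87,"x":0,"y":0,"z":0,"roll":0},
    {"hand":10,"x":0,"y":0,"z":0,"roll":0},
    {"hand":10,"x":0,"y":0,"z":0,"roll":0},
    {"hand":10,"x":0,"y":0,"z":0,"roll":0},
    {"hand":10,"x":0,"y":0,"z":0,"roll":0},
  ],
  force=40,
)

```text
time: 2.9
position: [0.4795, -0.375, 0.0765]
tool_rot: [0.817, 3.032, -0.001]
ft_force: [0.2, -0.9, -0.0]
grip_width: 0.723
grip_force: 0.0
```

Request:
send_rows(
  rows=[
    {"hand":10,"x":0,"y":0,"z":0,"roll":0},
    {"hand":10,"x":0,"y":0,"z":0,"roll":0},
    {"hand":10,"x":0,"y":0,"z":0,"roll":0},
  ],
)

```text
time: 3.2
position: [0.479, -0.3745, 0.0753]
tool_rot: [0.817, 3.033, 0.0]
ft_force: [-0.3, 0.7, 0.8]
grip_width: 0.451
grip_force: 0.0
```

Request:
send_rows(
  rows=[
    {"hand":10,"x":0,"y":0,"z":0,"roll":0},
    {"hand":10,"x":0,"y":0,"z":0,"roll":0},
    {"hand":10,"x":0,"y":0,"z":0,"roll":0},
    {"hand":10,"x":0,"y":0,"z":0,"roll":0},
    {"hand":10,"x":0,"y":0,"z":10,"roll":0},
    {"hand":10,"x":0,"y":0,"z":40,"roll":0},
    {"hand":10,"x":0,"y":0,"z":40,"roll":0},
    {"hand":10,"x":0,"y":0,"z":10,"roll":0},
    {"hand":10,"x":0,"y":0,"z":0,"roll":0},
    {"hand":10,"x":0,"y":0,"z":0,"roll":0},
  ],
)

```text
time: 4.2
position: [0.4782, -0.3742, 0.1742]
tool_rot: [-0.816, -3.032, -0.001]
ft_force: [-0.0, 0.3, -2.3]
grip_width: 0.347
grip_force: 39.9
```

```bash
python3 - <<'E'
from h import *
t,a=tool(); print(t,a,get_state()["joint_positions"]); im=get_image("wrist"); cv2.imwrite("pics/w3.png",im)
hsv=cv2.cvtColor(im,cv2.COLOR_BGR2HSV); m=cv2.inRange(hsv,(0,150,60),(6,255,255))|cv2.inRange(hsv,(174,150,60),(180,255,255))
z=(t[2]-51+14)/1000
y=np.array([np.cos(np.radians(a)),np.sin(np.radians(a))]); f=np.array([y[1],-y[0]])
for k in cv2.findContours(m,0,2)[0]:
    if cv2.contourArea(k)>200:
        hu=cv2.approxPolyDP(cv2.convexHull(k),3,True)[:,0]
        for p in hu:
            q=ray("wrist",*p,z)[:2]*1000-t[:2]; print(p,"fwd %.1f left %.1f"%(q@f,q@y))
E
```

```text
[ 478.2 -374.2  174.2] 59.85 [ 1.01770661  0.35520307 -0.48130499  1.68774813  0.17772342  1.14410555
  1.53250923]
[313 328] fwd 14.2 left 13.9
[309 361] fwd 30.9 left 12.6
[251 361] fwd 30.9 left -12.6
[248 328] fwd 14.1 left -13.5
[319 171] fwd -53.0 left 14.3
[329 191] fwd -45.4 left 18.3
[319 293] fwd -2.5 left 15.9
[244 294] fwd -2.0 left -14.7
[236 196] fwd -43.5 left -16.4
[245 175] fwd -51.5 left -12.8
[104   0] fwd -108.8 left -56.3
[168   0] fwd -108.8 left -35.8
[244  76] fwd -85.8 left -12.1
[230  91] fwd -80.9 left -17.1
```

View pics/w3.png

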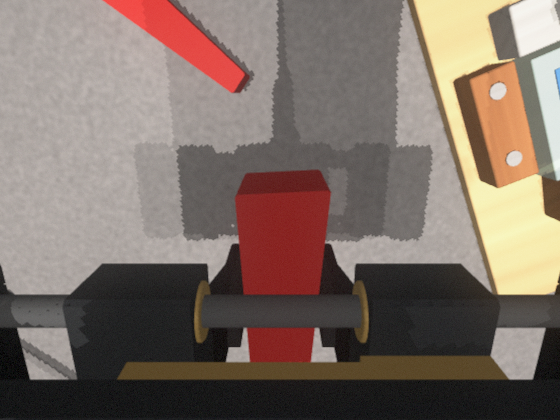

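The wedge is held squarely: butt edge at rows 171–191, symmetric between the pads, about 46 mm from butt to grip. Next I'll find the slot edges in the stored top picture.

```bash
python3 - <<'E'
from h import *
im=cv2.imread("pics/top0.png"); a=np.radians(-96.7); ex=np.array([np.cos(a),np.sin(a)]); ey=np.array([-ex[1],ex[0]])
w=np.array([[691.5,135.1],[644.4,-261.6],[400.6,-231.8],[445.3,164.5]]); o=w.mean(0)+55*ex; print("origin",o,"ex",ex,"ey",ey)
ys=np.arange(-70,71,2)
for x in (-90,-60,-30,30):
    p=np.array([proj("top",[*((o+x*ex+y*ey)/1000),.040]) for y in ys],np.float32)
    v=cv2.remap(im,p[None,:,0],p[None,:,1],1)[0]
    print(x," ".join(f"{y}:{c[0]},{c[2]}" for y,c in zip(ys,v.tolist()) if 0<=y<=60))
H=[]
# rectified view at z=40mm, 4 px/mm
src=np.array([proj("top",[*((o+x*ex+y*ey)/1000),.040]) for x,y in((-130,80),(20,80),(20,-80),(-130,-80))],np.float32)
M=cv2.getPerspectiveTransform(src,np.float32([[0,0],[600,0],[600,600],[0,600]])); r=cv2.warpPerspective(im,M,(600,600),flags=2)
cv2.imwrite("pics/slot.png",r)
E
```

```text
origin [ 539.03310946 -103.07438572] ex [-0.11667074 -0.99317065] ey [ 0.99317065 -0.11667074]
-90 0:197,206 2:198,205 4:197,204 6:198,207 8:198,207 10:199,209 12:204,216 14:212,221 16:212,224 18:196,224 20:154,226 22:134,226 24:125,226 26:124,225 28:127,225 30:127,226 32:127,226 34:126,227 36:128,229 38:122,223 40:98,187 42:60,122 44:33,84 46:25,109 48:32,158 50:45,204 52:45,210 54:51,206 56:69,198 58:105,185 60:158,198
-60 0:224,155 2:209,188 4:199,206 6:196,209 8:196,207 10:196,206 12:200,209 14:205,217 16:207,221 18:181,219 20:150,218 22:127,222 24:127,226 26:126,225 28:123,225 30:121,226 32:123,228 34:121,223 36:102,190 38:66,131 40:30,81 42:26,110 44:36,161 46:50,207 48:54,214 50:52,210 52:50,209 54:51,214 56:53,216 58:52,217 60:52,217
-30 0:221,152 2:206,195 4:199,208 6:197,209 8:196,207 10:198,208 12:202,213 14:211,220 16:210,223 18:193,222 20:147,218 22:131,223 24:126,226 26:126,227 28:127,229 30:118,225 32:99,197 34:69,144 36:33,85 38:32,107 40:40,158 42:50,210 44:47,214 46:49,208 48:49,204 50:49,205 52:59,215 54:54,216 56:53,217 58:54,218 60:52,215
30 0:221,154 2:204,194 4:192,207 6:192,206 8:196,206 10:199,207 12:201,212 14:210,218 16:209,222 18:193,222 20:151,221 22:131,226 24:110,204 26:80,155 28:37,87 30:21,100 32:33,149 34:51,200 36:51,210 38:46,199 40:45,197 42:47,202 44:51,208 46:52,212 48:50,211 50:48,209 52:47,208 54:46,206 56:46,207 58:47,207 60:50,206
```

View pics/slot.png

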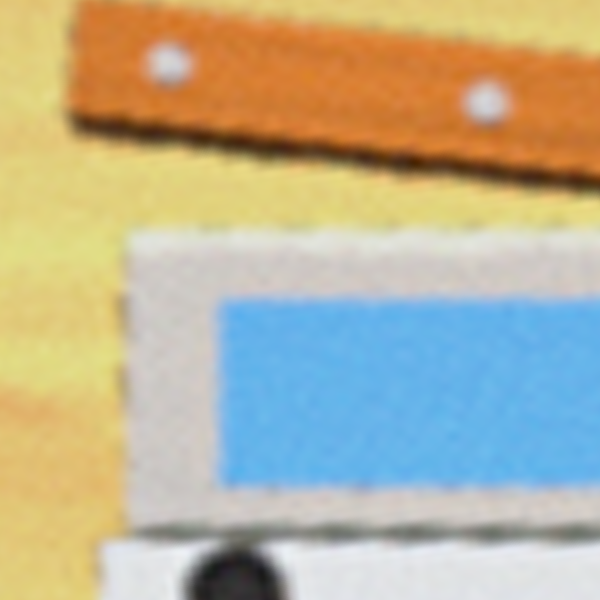

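The rectified view shows block edge at y≈19.5 mm and the cleat edge at 47 mm for x=-90, which matches the spec. The slot is clear, so I'll carry the wedge over.

Request:
send_rows(
  rows=[
    {"hand":10,"x":5,"y":20,"z":5,"roll":-5.8},
    {"hand":10,"x":9.5,"y":37,"z":5,"roll":-5.8},
    {"hand":10,"x":11,"y":41,"z":0,"roll":-5.8},
    {"hand":10,"x":11,"y":41,"z":0,"roll":-5.8},
    {"hand":10,"x":11,"y":41,"z":0,"roll":-5.8},
    {"hand":10,"x":11,"y":41,"z":0,"roll":-5.8},
    {"hand":10,"x":11,"y":41,"z":0,"roll":-5.8},
    {"hand":10,"x":11,"y":41,"z":0,"roll":-5.8},
    {"hand":10,"x":11,"y":41,"z":0,"roll":-5.8},
    {"hand":10,"x":11,"y":41,"z":0,"roll":-5.8},
  ],
)

```text
time: 5.25
position: [0.5806, 0.012, 0.1832]
tool_rot: [-2.188, -2.251, 0.004]
ft_force: [1.6, -1.1, -1.2]
grip_width: 0.35
grip_force: 39.9
```

Request:
send_rows(
  rows=[
    {"hand":10,"x":11,"y":40,"z":-10,"roll":-5.8},
    {"hand":10,"x":5,"y":19.6,"z":-20,"roll":-5.9},
    {"hand":10,"x":0,"y":0,"z":-10,"roll":0},
    {"hand":10,"x":0,"y":0,"z":0,"roll":0},
    {"hand":10,"x":0,"y":0,"z":0,"roll":0},
  ],
)

```text
time: 5.75
position: [0.597, 0.0682, 0.1442]
tool_rot: [-2.404, -2.021, 0.004]
ft_force: [0.8, -0.1, -1.6]
grip_width: 0.351
grip_force: 39.9
```

```bash
cat >> h.py <<'E'
O=np.array([539.0,-103.1]); EX=np.array([-.1167,-.9932]); EY=np.array([.9932,-.1167])
def jig(p): return np.round([(np.asarray(p)[:2]-O)@EX,(np.asarray(p)[:2]-O)@EY],1)
E
python3 - <<'E'
from h import *
t,a=tool(); print(t,a,"grasp in jig",jig(t)); im=get_image("wrist"); cv2.imwrite("pics/w4.png",im)
hsv=cv2.cvtColor(im,cv2.COLOR_BGR2HSV); m=cv2.inRange(hsv,(0,190,60),(5,255,255))|cv2.inRange(hsv,(175,190,60),(180,255,255))
z=(t[2]-51+14)/1000
for k in cv2.findContours(m,0,2)[0]:
    if cv2.contourArea(k)>300:
        for p in cv2.approxPolyDP(cv2.convexHull(k),3,True)[:,0]: print(p,jig(ray("wrist",*p,z)*1000))
E
```

```text
[597.   68.2 144.2] -9.9 grasp in jig [-176.9   37.6]
[311 328] [-161.5   51.5]
[309 361] [-144.6   50.1]
[250 359] [-147.1   24.2]
[248 329] [-162.6   24.7]
[295 194] [-221.1   47.4]
[316 214] [-212.7   55.1]
[322 252] [-196.6   57. ]
[317 292] [-178.7   54.5]
[244 292] [-180.5   24.5]
[239 231] [-207.4   24.9]
[245 204] [-218.2   28.2]
[256 195] [-221.5   32.7]
[282 190] [-222.9   42.6]
```

View pics/w4.png

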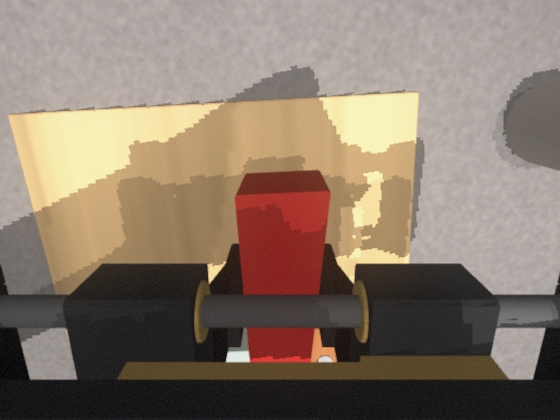

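The wedge hasn't moved in the grip (butt edge still at 236–329), and block and cleat sit on either side of it ahead. I'll lower it, then slide it forward.

Request:
send_rows(
  rows=[
    {"hand":10,"x":-0.7,"y":0,"z":-20,"roll":0},
    {"hand":10,"x":0,"y":0,"z":-20,"roll":0},
    {"hand":10,"x":0,"y":0,"z":-10,"roll":0},
    {"hand":10,"x":0,"y":0,"z":-5,"roll":0},
    {"hand":10,"x":0,"y":0,"z":0,"roll":0},
    {"hand":10,"x":0,"y":0,"z":0,"roll":0},
  ],
)

```text
time: 6.4
position: [0.5975, 0.07, 0.0912]
tool_rot: [2.403, 2.022, 0.002]
ft_force: [0.6, 0.2, -1.8]
grip_width: 0.353
grip_force: 39.9
```

Request:
send_rows(
  rows=[
    {"hand":10,"x":-0.6,"y":-5,"z":0,"roll":0},
    {"hand":10,"x":-0.9,"y":-8,"z":0,"roll":0},
    {"hand":10,"x":-0.9,"y":-8,"z":0,"roll":0},
    {"hand":10,"x":-0.6,"y":-5,"z":0,"roll":0},
    {"hand":10,"x":0,"y":0,"z":0,"roll":0},
    {"hand":10,"x":0,"y":0,"z":-0.5,"roll":0},
    {"hand":10,"x":0,"y":0,"z":0,"roll":0},
  ],
)

```text
time: 7.1
position: [0.5937, 0.0445, 0.0897]
tool_rot: [-2.403, -2.023, -0.0]
ft_force: [0.6, 0.0, -2.1]
grip_width: 0.35
grip_force: 39.9
```

```bash
python3 - <<'E'
from h import *
t,a=tool(); print(t,a,"grasp in jig",jig(t),get_state()["ft_force"])
E
```

```text
[593.7  44.5  89.7] -9.82 grasp in jig [-153.    37.1] [ 0.6404776  0.0450237 -2.0985747]
```

Request:
send_rows(
  rows=[
    {"hand":10,"x":0,"y":0,"z":-1,"roll":0},
    {"hand":10,"x":0,"y":0,"z":-1,"roll":0},
    {"hand":10,"x":0,"y":0,"z":-0.3,"roll":0},
    {"hand":10,"x":0,"y":0,"z":0,"roll":0},
  ],
)

```text
time: 7.5
position: [0.5938, 0.0442, 0.0874]
tool_rot: [-2.404, -2.023, 0.0]
ft_force: [0.3, 0.1, -1.1]
grip_width: 0.349
grip_force: 39.9
```

Request:
send_rows(
  rows=[
    {"hand":60,"x":0,"y":0,"z":0,"roll":0},
    {"hand":60,"x":0,"y":0,"z":0,"roll":0},
    {"hand":60,"x":0,"y":0,"z":0,"roll":0},
    {"hand":60,"x":0,"y":0,"z":0,"roll":0},
    {"hand":60,"x":0,"y":0,"z":20,"roll":0},
    {"hand":87,"x":0,"y":0,"z":40,"roll":0},
    {"hand":87,"x":0,"y":0,"z":40,"roll":0},
  ],
)

```text
time: 8.2
position: [0.5932, 0.044, 0.188]
tool_rot: [-2.403, -2.022, 0.002]
ft_force: [0.3, -0.9, 0.1]
grip_width: 0.792
grip_force: 0.0
```

Request:
send_rows(
  rows=[
    {"hand":87,"x":-5,"y":18,"z":10,"roll":-8.5},
    {"hand":87,"x":-10,"y":38,"z":0,"roll":-8.5},
    {"hand":87,"x":-10,"y":38,"z":0,"roll":-8.5},
    {"hand":87,"x":-10,"y":38,"z":0,"roll":-8.5},
    {"hand":87,"x":-10,"y":38,"z":0,"roll":-8.5},
    {"hand":87,"x":-10,"y":38,"z":0,"roll":-8.5},
    {"hand":87,"x":-10,"y":38,"z":0,"roll":-8.5},
    {"hand":87,"x":-10,"y":38,"z":0,"roll":-8.5},
    {"hand":87,"x":-8,"y":28,"z":0,"roll":-8.5},
    {"hand":87,"x":-5,"y":10,"z":0,"roll":0},
  ],
)

```text
time: 9.2
position: [0.5037, 0.37, 0.1977]
tool_rot: [-3.138, -0.108, 0.001]
ft_force: [-0.2, 0.7, 0.2]
grip_width: 1.001
grip_force: 0.0
```

Request:
send_rows(
  rows=[
    {"hand":87,"x":0,"y":0,"z":0,"roll":0},
    {"hand":87,"x":0,"y":0,"z":0,"roll":0},
  ],
)

```text
time: 9.4
position: [0.5067, 0.3642, 0.1973]
tool_rot: [3.138, 0.102, 0.0]
ft_force: [0.2, -0.5, 0.0]
grip_width: 0.997
grip_force: 0.0
```

```bash
python3 - <<'E'
from h import *
t,a=tool(); print(t,a); im=get_image("wrist"); cv2.imwrite("pics/w5.png",im); cv2.imwrite("pics/top5.png",get_image("top"))
hsv=cv2.cvtColor(im,cv2.COLOR_BGR2HSV); m=cv2.inRange(hsv,(5,170,80),(16,255,255))
for k in cv2.findContours(m,0,2)[0]:
    if cv2.contourArea(k)>300:
        r=cv2.minAreaRect(k); print(r,ray("wrist",*r[0],.03)*1000,[np.round(ray("wrist",*p,.03)[:2]*1000).tolist() for p in cv2.boxPoints(r)])
E
```

```text
[506.7 364.2 197.3] -86.29
((279.92791748046875, 158.59524536132812), (110.51293182373047, 48.453529357910156), 1.5911402702331543) [544.29988492 365.73282534  30.        ] [[525.0, 406.0], [560.0, 406.0], [563.0, 327.0], [527.0, 324.0]]
```

View pics/w5.png

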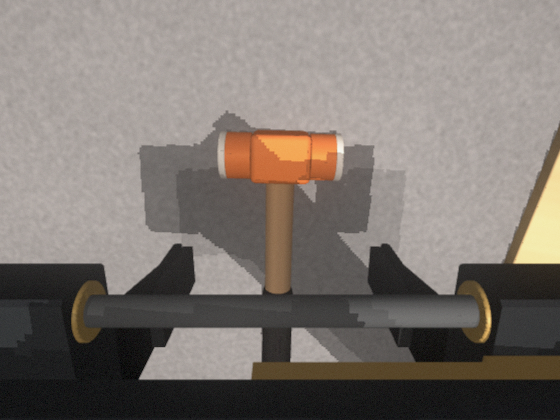

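The mallet sits centred: head at (280,157), neck straight down the image at column 280. I'll descend and grip it.

Request:
send_rows(
  rows=[
    {"hand":87,"x":0,"y":0,"z":-40,"roll":0},
    {"hand":87,"x":0,"y":0,"z":-40,"roll":0},
    {"hand":70,"x":0,"y":0,"z":-30,"roll":0},
    {"hand":50,"x":0,"y":0,"z":-14,"roll":0},
    {"hand":40,"x":0,"y":0,"z":0,"roll":0},
    {"hand":5,"x":0,"y":0,"z":0,"roll":0},
    {"hand":5,"x":0,"y":0,"z":0,"roll":0},
    {"hand":5,"x":0,"y":0,"z":0,"roll":0},
    {"hand":5,"x":0,"y":0,"z":0,"roll":0},
    {"hand":5,"x":0,"y":0,"z":0,"roll":0},
  ],
  force=60,
)

```text
time: 10.5
position: [0.5059, 0.3661, 0.0738]
tool_rot: [-3.14, -0.1, -0.001]
ft_force: [0.2, 0.5, 0.9]
grip_width: 0.356
grip_force: 0.0
```

Request:
send_rows(
  rows=[
    {"hand":5,"x":0,"y":0,"z":0,"roll":0},
    {"hand":5,"x":0,"y":0,"z":0,"roll":0},
    {"hand":5,"x":0,"y":0,"z":0,"roll":0},
  ],
)

```text
time: 10.8
position: [0.5059, 0.3657, 0.0736]
tool_rot: [3.139, 0.1, -0.0]
ft_force: [0.3, -1.2, 1.2]
grip_width: 0.237
grip_force: 59.9
```

```bash
python3 - <<'E'
from h import *
t,a=tool(); print(t,a,get_state()["grip_force"],get_state()["grip_width"])
im=cv2.imread("pics/top5.png"); hsv=cv2.cvtColor(im,cv2.COLOR_BGR2HSV); m=cv2.inRange(hsv,(0,190,60),(5,255,255))|cv2.inRange(hsv,(176,190,60),(180,255,255)); m[:150]=0; m[:,345:]=0
for k in cv2.findContours(m,0,2)[0]:
    if cv2.contourArea(k)>60:
        for p in cv2.approxPolyDP(cv2.convexHull(k),2,True)[:,0]: print(p,jig(ray("top",*p,.05)*1000))
E
```

```text
[505.9 365.7  73.6] -86.36 59.9410879611969 0.23694557627483984
[206 181] [-196.1   55.1]
[271 197] [-23.6  35. ]
[271 202] [-21.9  22. ]
[206 194] [-190.9   21.1]
```

Request:
send_rows(
  rows=[
    {"hand":5,"x":0,"y":0,"z":10,"roll":0},
    {"hand":5,"x":0,"y":0,"z":25,"roll":0},
    {"hand":5,"x":4,"y":-13,"z":25,"roll":-1.3},
    {"hand":5,"x":10,"y":-33,"z":0,"roll":-3},
    {"hand":5,"x":10,"y":-33,"z":0,"roll":-3},
    {"hand":5,"x":10,"y":-33,"z":0,"roll":-3},
    {"hand":5,"x":10,"y":-33,"z":0,"roll":0},
    {"hand":5,"x":10,"y":-33,"z":0,"roll":0},
    {"hand":5,"x":7,"y":-22,"z":0,"roll":0},
    {"hand":5,"x":3.2,"y":-11.7,"z":0,"roll":0},
  ],
)

```text
time: 11.8
position: [0.5705, 0.1513, 0.1333]
tool_rot: [3.135, -0.187, -0.001]
ft_force: [0.3, 0.6, -3.4]
grip_width: 0.235
grip_force: 59.9
```

Request:
send_rows(
  rows=[
    {"hand":5,"x":0,"y":0,"z":0,"roll":0},
    {"hand":5,"x":0,"y":0,"z":0,"roll":0},
  ],
)

```text
time: 12.0
position: [0.5694, 0.1561, 0.1335]
tool_rot: [-3.135, 0.18, 0.001]
ft_force: [-0.1, 0.4, -3.6]
grip_width: 0.238
grip_force: 59.9
```

```bash
python3 - <<'E'
from h import *
t,a=tool(); print(t,a,jig(t),get_state()["ft_force"],get_state()["grip_width"]); im=get_image("wrist"); cv2.imwrite("pics/w6.png",im)
hsv=cv2.cvtColor(im,cv2.COLOR_BGR2HSV)
z=(t[2]-73.6+18+10)/1000
m=cv2.inRange(hsv,(5,170,60),(16,255,255))
for k in cv2.findContours(m,0,2)[0]:
    if cv2.contourArea(k)>1000:
        r=cv2.minAreaRect(k); print("head",r,jig(ray("wrist",*r[0],z)*1000))
m=cv2.inRange(hsv,(0,190,40),(4,255,255))|cv2.inRange(hsv,(176,190,40),(180,255,255))
for k in cv2.findContours(m,0,2)[0]:
    if cv2.contourArea(k)>300:
        for p in cv2.approxPolyDP(cv2.convexHull(k),3,True)[:,0]: print(p,jig(ray("wrist",*p,.05)*1000))
E
```

```text
[569.4 156.1 133.5] -96.56 [-2.61e+02 -1.00e-01] [-0.12793549  0.37146666 -3.5707934 ] 0.23758885103287292
head ((282.3706359863281, 207.07257080078125), (207.1297149658203, 96.80196380615234), 0.7742202281951904) [-261.    38.3]
[559 213] [-118.    23.6]
[540 213] [-127.8   23.5]
[534 208] [-131.5   26.2]
[530 166] [-138.    48.1]
[535 159] [-136.3   51.6]
[553 157] [-127.6   52.6]
[559 161] [-124.2   50.7]
```

View pics/w6.png

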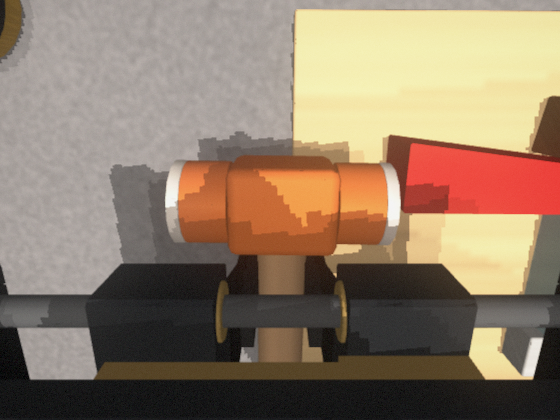

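The picture shows the mallet head (centre (282,207), axis along the drive) lined up behind the wedge butt (edge ≈(408,145)–(405,213)). I'll lower it and approach.

Request:
send_rows(
  rows=[
    {"hand":5,"x":2,"y":0,"z":-15,"roll":0},
    {"hand":5,"x":0,"y":0,"z":-20,"roll":0},
    {"hand":5,"x":0,"y":0,"z":-9.5,"roll":0},
    {"hand":5,"x":0,"y":0,"z":0,"roll":0},
    {"hand":5,"x":-0.5,"y":-4,"z":0,"roll":0},
    {"hand":5,"x":-0.5,"y":-4,"z":0,"roll":0},
    {"hand":5,"x":-0.35,"y":-3,"z":0,"roll":0},
    {"hand":5,"x":-0.35,"y":-3,"z":0,"roll":0},
    {"hand":5,"x":0,"y":0,"z":0,"roll":0},
  ],
)

```text
time: 12.95
position: [0.5705, 0.1394, 0.0893]
tool_rot: [3.136, -0.184, 0.001]
ft_force: [0.0, -0.1, -4.2]
grip_width: 0.238
grip_force: 59.9
```

Request:
send_rows(
  rows=[
    {"hand":5,"x":-0.24,"y":-2,"z":0,"roll":0},
    {"hand":5,"x":-0.24,"y":-2,"z":0,"roll":0},
    {"hand":5,"x":-0.24,"y":-2,"z":0,"roll":0},
    {"hand":5,"x":-0.24,"y":-2,"z":0,"roll":0},
    {"hand":5,"x":0,"y":0,"z":0,"roll":0},
  ],
)

```text
time: 13.45
position: [0.5694, 0.132, 0.089]
tool_rot: [3.136, -0.183, -0.0]
ft_force: [0.2, -0.0, -2.8]
grip_width: 0.234
grip_force: 59.9
```

Request:
send_rows(
  rows=[
    {"hand":5,"x":-0.18,"y":-1.5,"z":0,"roll":0},
    {"hand":5,"x":-0.18,"y":-1.5,"z":0,"roll":0},
    {"hand":5,"x":-0.18,"y":-1.5,"z":0,"roll":0},
    {"hand":5,"x":-0.18,"y":-1.5,"z":0,"roll":0},
    {"hand":5,"x":-0.18,"y":-1.5,"z":0,"roll":0},
    {"hand":5,"x":-0.18,"y":-1.5,"z":0,"roll":0},
  ],
)

```text
time: 14.05
position: [0.5682, 0.1233, 0.089]
tool_rot: [3.136, -0.182, -0.0]
ft_force: [0.3, 0.6, -4.4]
grip_width: 0.237
grip_force: 59.9
```

Request:
send_rows(
  rows=[
    {"hand":5,"x":-0.18,"y":-1.5,"z":0,"roll":0},
    {"hand":5,"x":-0.18,"y":-1.5,"z":0,"roll":0},
    {"hand":5,"x":-0.18,"y":-1.5,"z":0,"roll":0},
    {"hand":5,"x":-0.18,"y":-1.5,"z":0,"roll":0},
  ],
)

```text
time: 14.45
position: [0.5674, 0.1175, 0.0889]
tool_rot: [-3.136, 0.182, 0.001]
ft_force: [-1.0, 1.5, -2.8]
grip_width: 0.234
grip_force: 59.9
```

Request:
send_rows(
  rows=[
    {"hand":5,"x":-0.12,"y":-1,"z":0,"roll":0},
    {"hand":5,"x":-0.12,"y":-1,"z":0,"roll":0},
    {"hand":5,"x":-0.12,"y":-1,"z":0,"roll":0},
    {"hand":5,"x":-0.12,"y":-1,"z":0,"roll":0},
    {"hand":5,"x":-0.12,"y":-1,"z":0,"roll":0},
  ],
)

```text
time: 14.95
position: [0.5669, 0.1123, 0.089]
tool_rot: [3.136, -0.182, -0.0]
ft_force: [-0.8, 1.6, -3.7]
grip_width: 0.237
grip_force: 59.9
```

Request:
send_rows(
  rows=[
    {"hand":5,"x":-0.12,"y":-1,"z":0,"roll":0},
    {"hand":5,"x":-0.12,"y":-1,"z":0,"roll":0},
    {"hand":5,"x":-0.12,"y":-1,"z":0,"roll":0},
    {"hand":5,"x":0,"y":0,"z":0,"roll":0},
  ],
)

```text
time: 15.35
position: [0.5666, 0.1091, 0.089]
tool_rot: [3.136, -0.182, 0.0]
ft_force: [-1.1, 1.8, -4.0]
grip_width: 0.234
grip_force: 59.9
```

Request:
send_rows(
  rows=[
    {"hand":5,"x":-0.12,"y":-1,"z":0,"roll":0},
    {"hand":5,"x":-0.12,"y":-1,"z":0,"roll":0},
    {"hand":5,"x":-0.12,"y":-1,"z":0,"roll":0},
  ],
)

```text
time: 15.65
position: [0.5662, 0.1065, 0.089]
tool_rot: [-3.136, 0.182, 0.0]
ft_force: [-0.8, 2.7, -4.1]
grip_width: 0.238
grip_force: 59.9
```

Request:
send_rows(
  rows=[
    {"hand":5,"x":-0.12,"y":-1,"z":0,"roll":0},
    {"hand":5,"x":-0.12,"y":-1,"z":0,"roll":0},
  ],
)

```text
time: 15.85
position: [0.5659, 0.1044, 0.089]
tool_rot: [3.136, -0.182, -0.0]
ft_force: [-0.1, 1.5, -4.0]
grip_width: 0.237
grip_force: 59.9
```

Request:
send_rows(
  rows=[
    {"hand":5,"x":-0.12,"y":-1,"z":0,"roll":0},
    {"hand":5,"x":-0.12,"y":-1,"z":0,"roll":0},
  ],
)

```text
time: 16.05
position: [0.5658, 0.1023, 0.089]
tool_rot: [3.136, -0.182, -0.0]
ft_force: [0.2, 2.1, -3.8]
grip_width: 0.24
grip_force: 59.9
```

Request:
send_rows(
  rows=[
    {"hand":5,"x":-0.12,"y":-1,"z":0,"roll":0},
    {"hand":5,"x":-0.12,"y":-1,"z":0,"roll":0},
    {"hand":5,"x":-0.12,"y":-1,"z":0,"roll":0},
  ],
)

```text
time: 16.35
position: [0.5654, 0.0994, 0.089]
tool_rot: [-3.136, 0.182, 0.0]
ft_force: [-0.3, 2.8, -4.0]
grip_width: 0.239
grip_force: 59.9
```

Request:
send_rows(
  rows=[
    {"hand":5,"x":-0.12,"y":-1,"z":0,"roll":0},
    {"hand":5,"x":-0.12,"y":-1,"z":0,"roll":0},
  ],
)

```text
time: 16.55
position: [0.565, 0.0988, 0.0891]
tool_rot: [-3.135, 0.18, -0.0]
ft_force: [-0.3, 5.4, -4.0]
grip_width: 0.24
grip_force: 59.9
```

Request:
send_rows(
  rows=[
    {"hand":5,"x":-0.12,"y":-1,"z":0,"roll":0},
    {"hand":5,"x":-0.12,"y":-1,"z":0,"roll":0},
  ],
)

```text
time: 16.75
position: [0.5646, 0.097, 0.089]
tool_rot: [-3.135, 0.18, 0.0]
ft_force: [-1.5, 6.3, -3.3]
grip_width: 0.238
grip_force: 59.9
```

Request:
send_rows(
  rows=[
    {"hand":5,"x":-0.06,"y":-0.5,"z":0,"roll":0},
    {"hand":5,"x":-0.06,"y":-0.5,"z":0,"roll":0},
    {"hand":5,"x":-0.06,"y":-0.5,"z":0,"roll":0},
    {"hand":5,"x":-0.06,"y":-0.5,"z":0,"roll":0},
  ],
)

```text
time: 17.15
position: [0.5643, 0.0955, 0.089]
tool_rot: [-3.134, 0.179, 0.001]
ft_force: [-1.4, 6.2, -3.0]
grip_width: 0.236
grip_force: 59.9
```

Request:
send_rows(
  rows=[
    {"hand":5,"x":-0.06,"y":-0.5,"z":0,"roll":0},
    {"hand":5,"x":-0.06,"y":-0.5,"z":0,"roll":0},
    {"hand":5,"x":-0.06,"y":-0.5,"z":0,"roll":0},
  ],
)

```text
time: 17.45
position: [0.564, 0.0943, 0.089]
tool_rot: [-3.134, 0.179, 0.001]
ft_force: [-2.2, 6.5, -3.4]
grip_width: 0.235
grip_force: 59.9
```

Request:
send_rows(
  rows=[
    {"hand":5,"x":-0.06,"y":-0.5,"z":0,"roll":0},
    {"hand":5,"x":-0.06,"y":-0.5,"z":0,"roll":0},
    {"hand":5,"x":-0.06,"y":-0.5,"z":0,"roll":0},
    {"hand":5,"x":-0.06,"y":-0.5,"z":0,"roll":0},
  ],
)

```text
time: 17.85
position: [0.5636, 0.0925, 0.089]
tool_rot: [-3.134, 0.178, 0.002]
ft_force: [-1.7, 7.5, -2.6]
grip_width: 0.239
grip_force: 59.9
```

Request:
send_rows(
  rows=[
    {"hand":5,"x":-0.06,"y":-0.5,"z":0,"roll":0},
    {"hand":5,"x":-0.06,"y":-0.5,"z":0,"roll":0},
    {"hand":5,"x":-0.06,"y":-0.5,"z":0,"roll":0},
    {"hand":5,"x":-0.06,"y":-0.5,"z":0,"roll":0},
  ],
)

```text
time: 18.25
position: [0.5632, 0.0906, 0.0889]
tool_rot: [-3.134, 0.178, 0.002]
ft_force: [-1.4, 7.2, -4.0]
grip_width: 0.235
grip_force: 59.9
```

Request:
send_rows(
  rows=[
    {"hand":5,"x":-0.06,"y":-0.5,"z":0,"roll":0},
    {"hand":5,"x":-0.06,"y":-0.5,"z":0,"roll":0},
    {"hand":5,"x":-0.06,"y":-0.5,"z":0,"roll":0},
  ],
)

```text
time: 18.55
position: [0.563, 0.0891, 0.0889]
tool_rot: [-3.134, 0.178, 0.002]
ft_force: [-1.3, 7.2, -3.7]
grip_width: 0.237
grip_force: 59.9
```

Request:
send_rows(
  rows=[
    {"hand":5,"x":-0.06,"y":-0.5,"z":0,"roll":0},
    {"hand":5,"x":-0.06,"y":-0.5,"z":0,"roll":0},
    {"hand":5,"x":-0.06,"y":-0.5,"z":0,"roll":0},
    {"hand":5,"x":-0.06,"y":-0.5,"z":0,"roll":0},
  ],
)

```text
time: 18.95
position: [0.5628, 0.0871, 0.0889]
tool_rot: [-3.134, 0.178, 0.002]
ft_force: [-2.2, 7.7, -3.4]
grip_width: 0.24
grip_force: 59.9
```

Request:
send_rows(
  rows=[
    {"hand":5,"x":-0.06,"y":-0.5,"z":0,"roll":0},
    {"hand":5,"x":-0.06,"y":-0.5,"z":0,"roll":0},
    {"hand":5,"x":-0.06,"y":-0.5,"z":0,"roll":0},
    {"hand":5,"x":-0.06,"y":-0.5,"z":0,"roll":0},
  ],
)

```text
time: 19.35
position: [0.5626, 0.0851, 0.0889]
tool_rot: [-3.134, 0.178, 0.002]
ft_force: [-2.5, 7.5, -3.4]
grip_width: 0.231
grip_force: 59.9
```

Request:
send_rows(
  rows=[
    {"hand":5,"x":-0.06,"y":-0.5,"z":0,"roll":0},
    {"hand":5,"x":-0.06,"y":-0.5,"z":0,"roll":0},
    {"hand":5,"x":-0.06,"y":-0.5,"z":0,"roll":0},
    {"hand":5,"x":-0.06,"y":-0.5,"z":0,"roll":0},
  ],
)

```text
time: 19.75
position: [0.5623, 0.083, 0.0889]
tool_rot: [-3.134, 0.179, 0.002]
ft_force: [-2.7, 7.0, -2.9]
grip_width: 0.237
grip_force: 59.9
```

```bash
python3 - <<'E'
from h import *
t,a=tool(); print(t,a,jig(t),get_state()["ft_force"],get_state()["torque"])
E
```

```text
[562.3  83.   88.9] -96.52 [-187.6    1.4] [-2.71921353  6.95492613 -2.89103377] [1.47607078 0.50736317 0.14400244]
```

Request:
send_rows(
  rows=[
    {"hand":5,"x":-0.06,"y":-0.5,"z":0,"roll":0},
    {"hand":5,"x":-0.06,"y":-0.5,"z":0,"roll":0},
    {"hand":5,"x":-0.06,"y":-0.5,"z":0,"roll":0},
    {"hand":5,"x":-0.06,"y":-0.5,"z":0,"roll":0},
  ],
)

```text
time: 20.15
position: [0.562, 0.081, 0.0889]
tool_rot: [-3.134, 0.178, 0.002]
ft_force: [-2.2, 6.8, -4.0]
grip_width: 0.234
grip_force: 59.9
```

Request:
send_rows(
  rows=[
    {"hand":5,"x":-0.06,"y":-0.5,"z":0,"roll":0},
    {"hand":5,"x":-0.06,"y":-0.5,"z":0,"roll":0},
    {"hand":5,"x":-0.06,"y":-0.5,"z":0,"roll":0},
    {"hand":5,"x":-0.06,"y":-0.5,"z":0,"roll":0},
  ],
)

```text
time: 20.55
position: [0.5618, 0.079, 0.0888]
tool_rot: [-3.134, 0.179, 0.002]
ft_force: [-1.7, 7.2, -3.8]
grip_width: 0.232
grip_force: 59.9
```

Request:
send_rows(
  rows=[
    {"hand":5,"x":-0.06,"y":-0.5,"z":0,"roll":0},
    {"hand":5,"x":-0.06,"y":-0.5,"z":0,"roll":0},
    {"hand":5,"x":-0.06,"y":-0.5,"z":0,"roll":0},
  ],
)

```text
time: 20.85
position: [0.5616, 0.0784, 0.0889]
tool_rot: [-3.133, 0.177, 0.002]
ft_force: [-2.4, 8.3, -3.2]
grip_width: 0.231
grip_force: 59.9
```

Force is starting to climb, so I'll take smaller steps.

Request:
send_rows(
  rows=[
    {"hand":5,"x":-0.06,"y":-0.5,"z":0,"roll":0},
    {"hand":5,"x":-0.06,"y":-0.5,"z":0,"roll":0},
  ],
)

```text
time: 21.05
position: [0.5615, 0.0783, 0.089]
tool_rot: [-3.132, 0.176, 0.002]
ft_force: [-1.7, 11.3, -3.4]
grip_width: 0.237
grip_force: 59.9
```

Request:
send_rows(
  rows=[
    {"hand":5,"x":-0.06,"y":-0.5,"z":0,"roll":0},
    {"hand":5,"x":-0.06,"y":-0.5,"z":0,"roll":0},
  ],
)

```text
time: 21.25
position: [0.5614, 0.0782, 0.0889]
tool_rot: [-3.131, 0.175, 0.002]
ft_force: [-2.2, 12.5, -4.1]
grip_width: 0.241
grip_force: 59.9
```

Request:
send_rows(
  rows=[
    {"hand":5,"x":-0.06,"y":-0.5,"z":0,"roll":0},
    {"hand":5,"x":-0.06,"y":-0.5,"z":0,"roll":0},
    {"hand":5,"x":-0.06,"y":-0.5,"z":0,"roll":0},
  ],
)

```text
time: 21.55
position: [0.5613, 0.078, 0.089]
tool_rot: [-3.129, 0.174, 0.001]
ft_force: [-1.4, 15.3, -5.4]
grip_width: 0.237
grip_force: 59.9
```

Request:
send_rows(
  rows=[
    {"hand":5,"x":-0.06,"y":-0.5,"z":0,"roll":0},
    {"hand":5,"x":0,"y":0,"z":0,"roll":0},
  ],
)

```text
time: 21.75
position: [0.5612, 0.0779, 0.089]
tool_rot: [-3.129, 0.173, 0.001]
ft_force: [-2.2, 13.6, -5.6]
grip_width: 0.236
grip_force: 59.9
```

Request:
send_rows(
  rows=[
    {"hand":5,"x":-0.06,"y":-0.5,"z":0,"roll":0},
    {"hand":5,"x":-0.06,"y":-0.5,"z":0,"roll":0},
    {"hand":5,"x":-0.06,"y":-0.5,"z":0,"roll":0},
    {"hand":5,"x":0,"y":0,"z":0,"roll":0},
  ],
)

```text
time: 22.15
position: [0.5611, 0.0777, 0.0891]
tool_rot: [-3.127, 0.172, 0.0]
ft_force: [-1.0, 16.3, -6.1]
grip_width: 0.234
grip_force: 60.0
```

Request:
send_rows(
  rows=[
    {"hand":5,"x":-0.06,"y":-0.5,"z":0,"roll":0},
    {"hand":5,"x":-0.06,"y":-0.5,"z":0,"roll":0},
    {"hand":5,"x":0,"y":0,"z":0,"roll":0},
  ],
)

```text
time: 22.45
position: [0.561, 0.0776, 0.0892]
tool_rot: [-3.126, 0.171, -0.0]
ft_force: [-0.3, 18.6, -5.1]
grip_width: 0.233
grip_force: 60.0
```

Request:
send_rows(
  rows=[
    {"hand":5,"x":-0.06,"y":-0.5,"z":0,"roll":0},
    {"hand":5,"x":-0.06,"y":-0.5,"z":0,"roll":0},
    {"hand":5,"x":0,"y":0,"z":0,"roll":0},
  ],
)

```text
time: 22.75
position: [0.5609, 0.0775, 0.0892]
tool_rot: [-3.125, 0.17, -0.0]
ft_force: [-1.1, 20.2, -5.7]
grip_width: 0.238
grip_force: 60.0
```

Request:
send_rows(
  rows=[
    {"hand":5,"x":0.3,"y":3,"z":0,"roll":0},
    {"hand":5,"x":0.4,"y":4,"z":0,"roll":0},
    {"hand":5,"x":0.5,"y":5,"z":0,"roll":0},
    {"hand":5,"x":1,"y":10,"z":0,"roll":0},
    {"hand":5,"x":2,"y":20,"z":0,"roll":0},
    {"hand":5,"x":2,"y":20,"z":20,"roll":0},
    {"hand":5,"x":1,"y":10,"z":20,"roll":0},
    {"hand":5,"x":0,"y":0,"z":10,"roll":0},
    {"hand":5,"x":0,"y":0,"z":0,"roll":0},
  ],
)

```text
time: 23.65
position: [0.5701, 0.1387, 0.1406]
tool_rot: [3.136, -0.183, 0.006]
ft_force: [0.4, -0.3, -3.3]
grip_width: 0.235
grip_force: 59.9
```

```bash
python3 - <<'E'
from h import *
t,a=tool(); print(t,a,jig(t),get_state()["ft_force"])
w=get_image("wrist"); s=get_image("top")
src=np.array([proj("top",[*((O+x*EX+y*EY)/1000),.040]) for x,y in((-170,80),(130,80),(130,-100),(-170,-100))],np.float32)
M=cv2.getPerspectiveTransform(src,np.float32([[0,0],[780,0],[780,468],[0,468]]))
cv2.imwrite("pics/after.png",cv2.warpPerspective(s,M,(780,468),flags=2)); cv2.imwrite("pics/w7.png",w); cv2.imwrite("pics/top7.png",s)
E
```

```text
[570.1 138.7 140.6] -96.68 [-243.8    2.7] [ 0.44819769 -0.29106443 -3.33864747]
```

View pics/after.png

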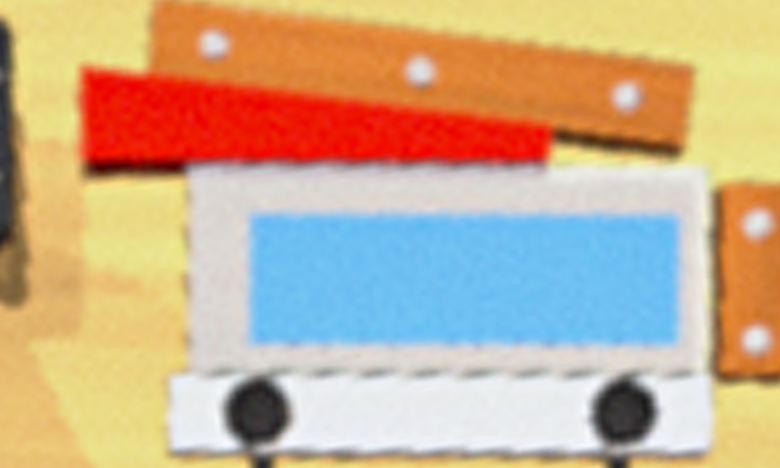

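After the push: the wedge is tight between cleat and block, and the block's lower edge runs parallel along the fence, near the stop. The mallet goes back to where it lay.

Request:
send_rows(
  rows=[
    {"hand":5,"x":-4,"y":14,"z":0,"roll":1.3},
    {"hand":5,"x":-10,"y":35,"z":0,"roll":3},
    {"hand":5,"x":-10,"y":35,"z":0,"roll":3},
    {"hand":5,"x":-10,"y":35,"z":0,"roll":3},
    {"hand":5,"x":-10,"y":35,"z":0,"roll":0},
    {"hand":5,"x":-10,"y":35,"z":0,"roll":0},
    {"hand":5,"x":-7,"y":25,"z":-10,"roll":0},
    {"hand":5,"x":-3,"y":13,"z":-20,"roll":0},
    {"hand":5,"x":0,"y":0,"z":-20,"roll":0},
    {"hand":5,"x":0,"y":0,"z":-10,"roll":0},
  ],
)

```text
time: 24.75
position: [0.5024, 0.3663, 0.076]
tool_rot: [3.138, 0.104, -0.007]
ft_force: [0.2, -0.9, -4.3]
grip_width: 0.238
grip_force: 59.9
```

Request:
send_rows(
  rows=[
    {"hand":5,"x":0,"y":0,"z":-2,"roll":0},
    {"hand":5,"x":0,"y":0,"z":0,"roll":0},
    {"hand":5,"x":0,"y":0,"z":0,"roll":0},
  ],
)

```text
time: 25.05
position: [0.5056, 0.3663, 0.078]
tool_rot: [-3.139, -0.099, -0.002]
ft_force: [0.2, 0.4, -3.7]
grip_width: 0.239
grip_force: 59.9
```

```bash
python3 - <<'E'
from h import *
t,a=tool(); print(t,a,get_state()["ft_force"])
for f in("w6","w7"):
    hsv=cv2.cvtColor(cv2.imread(f"pics/{f}.png"),cv2.COLOR_BGR2HSV); m=cv2.inRange(hsv,(5,170,60),(16,255,255)); m[:,:100]=0; m[:,420:]=0
    k=max(cv2.findContours(m,0,2)[0],key=cv2.contourArea); print(f,cv2.minAreaRect(k))
E
```

```text
[505.6 366.3  78. ] -86.39 [ 0.22379091  0.43593734 -3.74721971]
w6 ((282.3706359863281, 207.07257080078125), (207.1297149658203, 96.80196380615234), 0.7742202281951904)
w7 ((282.5, 207.0), (96.0, 207.0), 90.0)
```

The mallet hasn't moved in the grip. I'll lower the last 4.4 mm, release and retreat.

Request:
send_rows(
  rows=[
    {"hand":5,"x":0,"y":0,"z":-2,"roll":0},
    {"hand":5,"x":0,"y":0,"z":-1.5,"roll":0},
    {"hand":5,"x":0,"y":0,"z":-0.9,"roll":0},
    {"hand":5,"x":0,"y":0,"z":0,"roll":0},
    {"hand":5,"x":0,"y":0,"z":0,"roll":0},
  ],
)

```text
time: 25.55
position: [0.5051, 0.3664, 0.0736]
tool_rot: [3.14, 0.1, 0.001]
ft_force: [-2.3, -2.1, 5.5]
grip_width: 0.238
grip_force: 59.9
```

Request:
send_rows(
  rows=[
    {"hand":60,"x":0,"y":0,"z":0,"roll":0},
    {"hand":60,"x":0,"y":0,"z":0,"roll":0},
    {"hand":60,"x":0,"y":0,"z":0,"roll":0},
    {"hand":60,"x":0,"y":0,"z":0,"roll":0},
    {"hand":60,"x":0,"y":0,"z":0,"roll":0},
    {"hand":60,"x":0,"y":0,"z":20,"roll":0},
    {"hand":60,"x":0,"y":0,"z":40,"roll":0},
    {"hand":60,"x":0,"y":0,"z":40,"roll":0},
    {"hand":60,"x":0,"y":0,"z":30,"roll":0},
    {"hand":60,"x":0,"y":0,"z":0,"roll":0},
  ],
)

```text
time: 26.55
position: [0.5067, 0.3684, 0.2081]
tool_rot: [-3.135, -0.1, -0.013]
ft_force: [0.4, 0.6, -0.3]
grip_width: 0.688
grip_force: 0.0
```

```bash
python3 - <<'E'
from h import *
t,a=tool(); print(t,a,get_state()["ft_force"],get_state()["time"])
im=get_image("wrist"); hsv=cv2.cvtColor(im,cv2.COLOR_BGR2HSV); m=cv2.inRange(hsv,(5,170,80),(16,255,255))
k=max(cv2.findContours(m,0,2)[0],key=cv2.contourArea); r=cv2.minAreaRect(k); print(r,ray("wrist",*r[0],.03)*1000)
b=cv2.imread("pics/top7.png"); n=get_image("top"); 
for n_,i in(("before",b),("now",n)):
    h=cv2.cvtColor(i,cv2.COLOR_BGR2HSV); m=cv2.inRange(h,(0,190,60),(5,255,255))|cv2.inRange(h,(176,190,60),(180,255,255)); m[:150]=0; m[:,345:]=0; m[:,:200]=0
    k=max(cv2.findContours(m,0,2)[0],key=cv2.contourArea); print(n_,cv2.boundingRect(k),cv2.contourArea(k))
E
```

```text
[506.7 368.4 208.1] -86.34 [ 0.4382292   0.55205291 -0.25203358] 26.55
((285.5, 159.0), (46.0, 105.0), 90.0) [542.06940297 366.20701312  30.        ]
before (227, 186, 69, 21) 532.0
now (227, 186, 69, 21) 540.0
```

The mallet is flat at its original place, the wedge has held its position, and the robot is clear.

```bash
python3 -c "from bench import close_job; print(close_job())"
```

```text
the job is handed in; nothing more can be done
None
```

The job is handed in at 26.6 s: I pressed the wedge home with a slow, steady mallet push that peaked at about 20 N rather than separate taps, it held when let go with the block square against the fence, and the mallet lies flat back where it started.

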